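# Ready the counter-top water filter: drip tray home, spout over it

### The job

Get the water filter ready for use. First slide the drip tray along the bamboo board, without lifting it clear of the board, until it drops flat into its shallow pocket; then screw the filter's outlet clockwise (seen from above) by its orange wing until the spout points straight out over the middle of the tray, and leave it there. Nothing stops the outlet at that point, and screwing it well past crushes the seal; leave the cup and cruet beside the tower where they stand.

Things in the scene. Friction and masses are not known exactly. Their poses are not given: they have to be found in the camera images.
- station: Bamboo board fixed to the counter, 280 mm (its x) by 500 mm (its y, -270 to +230); origin on the counter. Its top (deck) is 16 mm above the counter. At its +y end a fixed white water-filter tower, 92 mm across, stands on the axis x = 0, y = +165 mm, top 166 mm above the counter; beside it is the tray's pocket. The tray starts on the free deck at the -y end.
- pocket (a point): Centre of the dark floor of the pocket, 10 mm above the counter, at x = 0, y = +25 mm of the board; axes as the board's. The pocket is 136 mm (x) by 116 mm (y), 6 mm deep. A dark wooden curb, 120 mm long, 14 mm higher than the deck, runs along its edge nearest the tower (flush with the pocket's wall, y = +83 mm) and stops a tray slid towards the tower.
- tray_mid (a point): Centre (half-way up the plate) of the loose drip tray: slotted flat steel plate 130 mm (its x) by 110 mm (its y) by 10 mm, about 0.3 kg. It fits the pocket with 3 mm to spare all round, axes along the board's (tab away from the tower), and then stands 4 mm proud of the deck; its centre is then 15 mm above the counter (21 mm while on the deck). z up.
- tray_tab (a point): Grip point of the tray's upright blue tab: 64 mm wide (tray's x), 10 mm thick (tray's y), its top 40 mm above the plate's top (50 mm above its underside). The tab stands on the plate's -y side, 48 mm from the plate's centre; this point is 34 mm above the plate's underside.
- outlet_grip (a point): Middle of the orange wing on top of the threaded outlet, on the tower's vertical axis: an upright bar 66 mm long (its x, which points along the spout), 16 mm thick (y), 46 mm tall. This point is 25 mm above the wing's foot, 21 mm below its top, 218 to 222 mm above the counter. Under the wing a steel collar, 68 mm across, 25 mm tall, turns with it.
- spout_tip (a point): Lower end of the spout's black nozzle (24 mm across), 140 mm out from the tower's axis and about 128 to 132 mm above the counter; the steel spout tube, 18 mm thick, runs level from the collar with its centre 38 mm below outlet_grip. With the outlet set right, it hangs over the pocket's centre.
- outlet (a joint): Turn of the outlet on its thread (rad), growing clockwise seen from above; 0 when the spout points along the board's -y, over the middle of the pocket. Starts 1.6 to 2.8 rad short (negative). Sinks 1 mm per rad, is stiff (about 0.2 N m; stays where left), has no stop near 0 (runs on to +1.2; the seal is crushed at +0.4); the other way the thread ends at -4.0.
- cup: Green plastic cup, 68 mm across, 90 mm tall, standing on the board beside the tower, on its +x side; origin under its centre. Bystander.
- cruet: Amber glass cruet with red twist cap, 72 mm across, 165 mm tall, standing on the board beside the tower, on its -x side; origin under its centre. Bystander.
Things that resemble listed ones, but are neither listed nor needed, are in the scene too. Leave any pink or purple look-alike of the part that bears tray_mid alone.

How it is judged:
By the outcome, as a careful person would: the job done as asked, in the order asked, and still so for the second after the job is handed in, with the robot touching nothing.
It also fails if it takes over 72 s, if anything falls off the work surface, if the arm or the gripper's body presses on something with over 40 N, if the wrist force passes 120 N, or if a joint passes its speed limit or range.

### The arm

A 6-joint arm with a two-finger parallel gripper is mounted at the origin on the work surface. World frame = base frame: x ahead of the robot, y to its left, z up, the work surface at z = 0. Lengths are in m, angles in degrees, forces in N, time in s.
With the tool pointing down it reaches from about 0.325 to 0.85 m from the base axis. Payload 15.5 kg.
Tool frame: the origin (TCP) lies at the very end of the fingers, on their centre line; the grasp point (between the pads) lies arm.grip_depth behind it (arm.grip_depth is the distance from the TCP to the grasp point, in m); z points along the fingers, y is the direction in which the jaws open and shut (so a half turn about z gives the same grasp; the last joint's range is limited). The gripper opens to 91 mm and grips with 3 to 60 N. Pads are 32 mm wide; open, the fingers measure 118 mm over their backs; the gripper's body (76 mm by 178 mm) begins 60 mm behind the grasp point.
Start: joints at [-70.846, 28.281, 77.091, -0, 74.628, -5.472], TCP at [0.26, -0.568, 0.183] pointing down, gripper open.
Joint ranges: [-166.48, 166.48], [-47.26, 123.95], [12.59, 153.08], [-70.14, 250.14], [6.76, 159.57], [-176.63, 176.63]. Speed limits (degrees/s): [108.29, 108.29, 147.25, 172.46, 172.46, 172.46].

### API

Orientations are given as a 3x3 rotation matrix whose columns are the frame's x, y, z axes.
In Python, from rig import arm gives the robot as it stands. Calls block until the motion is done:
- arm.move_to(position, orientation): joint-space move of the TCP to a pose.
- arm.move_l(position, orientation=None, feed=0.15): straight line of the TCP; orientation=None keeps the orientation; feed is the mean speed in m/s.
- arm.move_joints(angles): joint-space move.
- arm.grip(opening): finger opening in m; the grip force is fixed at half the most; returns when the fingers have stopped.
- arm.sleep(seconds).
- arm.solve_ik(position, orientation): joint angles nearest the present ones, or None.
- arm.snapshot(name): name is "side" or "top" or "wrist"; returns the picture (480x640x3 uint8, red, green, blue); there is no depth.
- arm.get_calibration(name): a dict with "intrinsics" (3x3 intrinsics, pixels), "cam_to_world" (4x4, takes a point from camera to world coordinates). Camera axes: x right, y down, z forward; pixel columns grow to the right and rows downward; lengths in m; the calibration is good to about 2 mm. A picture is of the moment at which its call begins: read the wrist's pose just before it. get_calibration takes no time and is no camera call; for the wrist camera it gives the pose at the moment of the call.
A pose or a line that the arm cannot do raises arm.Unreachable and nothing moves.
- arm.sign_off(): hands the job in, once; it reports no verdict.
Readings, each from a call of its own:
- arm.current_t(): time.
- arm.current_joint_positions(): joint angles.
- arm.current_dq(): joint speeds.
- arm.current_tau(): joint torques, N m.
- arm.current_ee_pos(): TCP position.
- arm.current_tool_rot(): TCP orientation.
- arm.current_force(): force on the tool from outside, world axes, zero at the start.
- arm.current_torque(): the same for the moment, N m.
- arm.current_width(): finger opening in m.
Only numpy, scipy, OpenCV 4.12 (cv2) and the standard library are available. Lean on these libraries where they do the work, as an engineer would, in place of code of your own. Each camera call takes 0.05 s, during which the arm holds its last target. There are 200 camera calls.

## Working session

There is one attempt and no reset: what is moved stays moved. The work goes in short steps, each a Python script; the robot and the scene stay as the last script left them, time stands still between calls to the robot, and variables do not carry over. Pictures are saved under pics/ and viewed, about 8 in all and at most 12, crops included, and the job is handed in when it is done.

```bash
mkdir -p pics; ls; python3 - <<'E'
from rig import arm
import cv2, numpy as np
for n in ("top","side"):
    im=arm.snapshot(n); cv2.imwrite(f"pics/{n}0.png",im[:,:,::-1])
    c=arm.get_calibration(n); print(n,np.round(c["intrinsics"],1).tolist(),np.round(c["cam_to_world"],4).tolist())
print(arm.grip_depth,arm.current_t())
E
```

```text
pics
top [[533.9, 0.0, 322.9], [0.0, 533.9, 243.6], [0.0, 0.0, 1.0]] [[-0.02, -0.9894, 0.1436, 0.2994], [-0.9998, 0.0195, -0.0047, -0.0547], [0.0019, -0.1437, -0.9896, 1.3227], [0.0, 0.0, 0.0, 1.0]]
side [[450.9, 0.0, 315.3], [0.0, 450.9, 238.1], [0.0, 0.0, 1.0]] [[-0.9726, -0.1689, 0.1595, 0.3365], [-0.2323, 0.7203, -0.6537, 0.4294], [-0.0045, -0.6728, -0.7398, 0.7039], [0.0, 0.0, 0.0, 1.0]]
0.0188 0.1
```

View pics/top0.png

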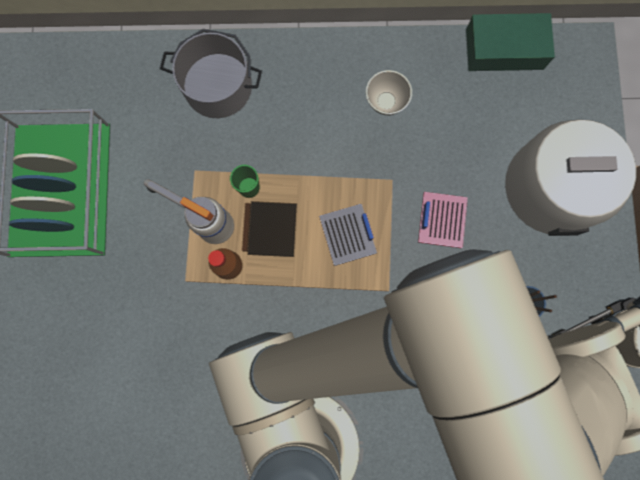

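View pics/side0.png

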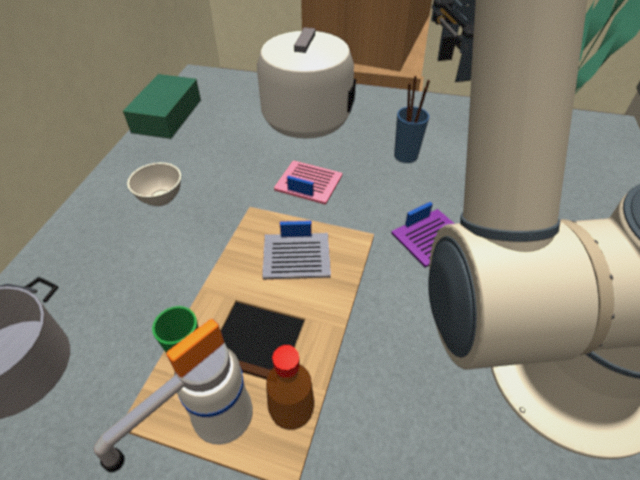

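The real tray is the grey one on the board (top 348,235; side 296,255). The look-alikes are pink (top 443,219; side 310,180) and purple (side 425,235). The spout points left and slightly up in the top view, about 2.7 rad short. Next I'll measure from crops.

```bash
cat > h.py <<'E'
import cv2, numpy as np
from rig import arm
def ray(c,u,v):
    M=c["cam_to_world"]; d=M[:3,:3]@np.linalg.inv(c["intrinsics"])@[u,v,1]; return M[:3,3],d
def onz(c,u,v,z):
    o,d=ray(c,u,v); return o+d*(z-o[2])/d[2]
def proj(c,p):
    M=np.linalg.inv(c["cam_to_world"]); q=c["intrinsics"]@(M[:3,:3]@np.asarray(p)+M[:3,3]); return q[:2]/q[2]
def down(a):  # tool down, jaw axis y along heading a (rad, world)
    y=np.array([np.cos(a),np.sin(a),0]); z=np.array([0,0,-1.]); return np.stack([np.cross(y,z),y,z],1)
def hsv(im): return cv2.cvtColor(im,cv2.COLOR_RGB2HSV)
E
python3 - <<'E'
import cv2,numpy as np
t=cv2.imread("pics/top0.png");s=cv2.imread("pics/side0.png")
a=cv2.resize(t[160:300,140:405],None,fx=3,fy=3,interpolation=cv2.INTER_CUBIC)
cv2.imwrite("pics/ct.png",a)
from h import *
c=arm.get_calibration("top")
# board mask in top
h=hsv(t[:,:,::-1].copy())
m=cv2.inRange(h,(8,50,90),(25,160,255)); m[:160]=0;m[300:]=0;m[:,:180]=0;m[:,400:]=0
m=cv2.morphologyEx(m,cv2.MORPH_OPEN,np.ones((3,3)))
n,l,st,_=cv2.connectedComponentsWithStats(m)
pts=cv2.findNonZero(m); hull=cv2.convexHull(pts)
w=np.array([onz(c,*(p[0]),0.016)[:2] for p in hull],np.float32)
r=cv2.minAreaRect(w); print("board rect",r, cv2.boxPoints(r).tolist())
b=cv2.inRange(h,(105,120,60),(125,255,255))[:, :]; b[:,:350]=0;b[:,380:]=0;b[:200]=0;b[250:]=0
r=cv2.minAreaRect(cv2.findNonZero(b)); print("tab px",r)
o=cv2.inRange(h,(8,190,150),(18,255,255)); o[:,:170]=0;o[:,225:]=0;o[:190]=0;o[230:]=0
r=cv2.minAreaRect(cv2.findNonZero(o)); print("wing px",r,cv2.boxPoints(r).tolist())
E
```

```text
board rect ((0.5261502861976624, 0.020626649260520935), (0.49965500831604004, 0.28071969747543335), 86.10858154296875) [[0.3691593110561371, -0.219099223613739], [0.6492317318916321, -0.23815050721168518], [0.6831412315368652, 0.2603525221347809], [0.4030688405036926, 0.27940380573272705]]
tab px ((366.9999694824219, 226.0), (25.298219680786133, 3.1622776985168457), 71.56505584716797)Traceback (most recent call last):
  File "<stdin>", line 18, in <module>
cv2.error: OpenCV(4.12.0) /io/opencv/modules/imgproc/src/convhull.cpp:143: error: (-215:Assertion failed) total >= 0 && (depth == CV_32F || depth == CV_32S) in function 'convexHull'
```

View pics/ct.png

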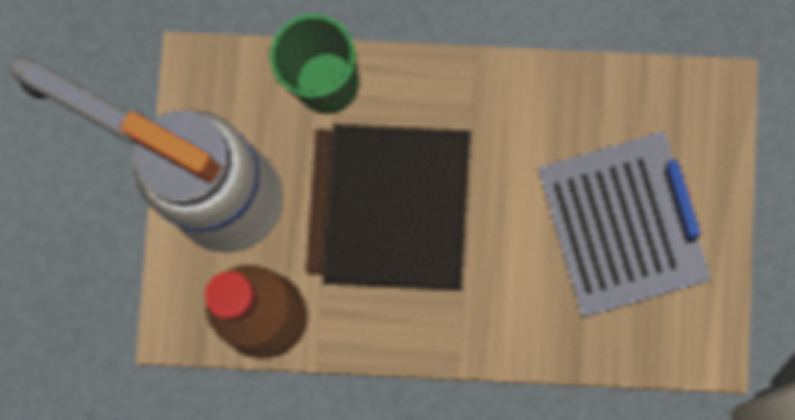

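```bash
cat >> h.py <<'E'
TH=np.radians(86.11-90); C0=np.array([0.52615,0.02063])
RB=np.array([[np.cos(TH),-np.sin(TH)],[np.sin(TH),np.cos(TH)]])
OB=C0+RB@[0,0.02]
def b2w(x,y): return OB+RB@[x,y]
def w2b(p): return RB.T@(np.asarray(p)[:2]-OB)
E
python3 - <<'E'
from h import *
c=arm.get_calibration("top")
f=lambda u,v,z: onz(c,140+(u-1)/3,160+(v-1)/3,z)[:2]
q=np.array([f(*p,0.026) for p in [(540,168),(665,133),(709,280),(584,316)]])
print("tray centre board",w2b(q.mean(0)),"sides",[np.linalg.norm(q[i]-q[i-1]) for i in range(4)])
d=q[0]-q[1]+q[3]-q[2]; print("tray y heading rel board y",np.degrees(np.arctan2(d[1],d[0]))-86.11)
d=q[0]-q[3]+q[1]-q[2]; print("tray x rel board x",np.degrees(np.arctan2(d[1],d[0]))+3.89)
t=(f(675,163,.066)+f(692,239,.066))/2; print("tab board",w2b(t), "dist from centre",np.linalg.norm(t-q.mean(0)))
k=[f(*p,.243) for p in [(128,112),(218,160),(206,178),(120,128)]]; k=np.array(k)
print("wing ctr board",w2b(k.mean(0)),[np.linalg.norm(k[i]-k[i-1]) for i in range(4)])
a=k[0]-k[1]+k[3]-k[2]; print("spout rel board -y, ccw deg",(np.degrees(np.arctan2(*a[::-1]))-(86.11-180)+180)%360-180)
P=f(28,67,.182); print("spout tube end", w2b(P))
print("pocket", w2b(np.mean([f(*p,z) for p,z in [((333,126),.016),((470,131),.016),((461,290),.016),((324,283),.016)]],0)))
print(b2w(0,25e-3),b2w(0,.165))
# IK feasibility
T=b2w(0,.165); yb=TH+np.pi/2
for off in (0,np.pi):
  for s in np.radians([155,120,80,40,0]):
    h=TH-np.pi/2+s+np.pi/2+off
    r=arm.solve_ik([*T,.201],down(h)); print(off,round(np.degrees(s)),None if r is None else np.round(r,0))
for nm,p,h in (("tab",t,q[0]-q[1]),("end",b2w(0,-.023),RB@[0,1])):
  for off in (0,np.pi):
    r=arm.solve_ik([*p,.031],down(np.arctan2(h[1],h[0])+off)); print(nm,None if r is None else np.round(r,0))
E
```

```text
tray centre board [-0.00668402 -0.16396513] sides [np.float64(0.12770145791306042), np.float64(0.10748555722866422), np.float64(0.12733448086844737), np.float64(0.10629315771102885)]
tray y heading rel board y 18.78144611819245
tray x rel board x 18.80400320964154
tab board [ 0.00740157 -0.20851431] dist from centre 0.046722946973348764
wing ctr board [-0.00252694  0.16080414] [np.float64(0.012367768856135022), np.float64(0.07147955809275376), np.float64(0.014822937541849247), np.float64(0.06969269540701299)]
spout rel board -y, ccw deg 153.6220898341703
spout tube end [0.06251343 0.28304437]
pocket [-3.92544753e-05  2.42196579e-02]
[0.52920285 0.06552633] [0.53870061 0.20520378]
0 155 [  15.   23.   83.   -0.   74. -136.]
0 120 [  15.   23.   83.   -0.   74. -101.]
0 80 [ 15.  23.  83.  -0.  74. -61.]
0 40 [ 15.  23.  83.  -0.  74. -21.]
0 0 [15. 23. 83. -0. 74. 19.]
3.141592653589793 155 [15. 23. 83. -0. 74. 44.]
3.141592653589793 120 [15. 23. 83. -0. 74. 79.]
3.141592653589793 80 [ 15.  23.  83.  -0.  74. 119.]
3.141592653589793 40 [ 15.  23.  83.  -0.  74. 159.]
3.141592653589793 0 [  15.   23.   83.   -0.   74. -161.]
tab [ -24.   33.   97.   -0.   49. -129.]
tab [-24.  33.  97.  -0.  49.  51.]
end [ -5.  32. 100.  -0.  48. -91.]
end [ -5.  32. 100.  -0.  48.  89.]
```

Everything agrees with the given sizes: the tray is 127x107 mm, and the wing and pocket are where they should be. Now I'll move above the tab and check from close up.

```bash
python3 - <<'E'
from h import *
t=b2w(.0074,-.2095); h=TH+np.radians(90+18.8)
J=arm.solve_ik([*t,.13],down(h)); 
if J[5]<0: h+=np.pi; 
print(arm.solve_ik([*t,.13],down(h)))
arm.move_to([*t,.13],down(h))
c=arm.get_calibration("wrist"); im=arm.snapshot("wrist")[:,:,::-1].copy()
for p in ([*t,.066],[*(b2w(-.0067,-.164)),.026]):
    u=proj(c,p); print(u); cv2.circle(im,tuple(int(x) for x in u),4,(0,255,255),1)
cv2.imwrite("pics/w1.png",im); print(arm.current_t(),arm.current_width(),arm.current_ee_pos(),arm.current_joint_positions())
E
```

```text
[-2.42265231e+01  2.55018387e+01  9.18619251e+01 -2.54444375e-14
  6.26362362e+01  5.08634769e+01]
[323.88021542 246.56217576]
[269.35460552 232.39766823]
1.9 0.09103516985397962 [ 0.5206515  -0.16985124  0.13009609] [-2.43113307e+01  2.55054567e+01  9.18359075e+01 -6.68042584e-03
  6.26405862e+01  5.08357372e+01]
```

View pics/w1.png

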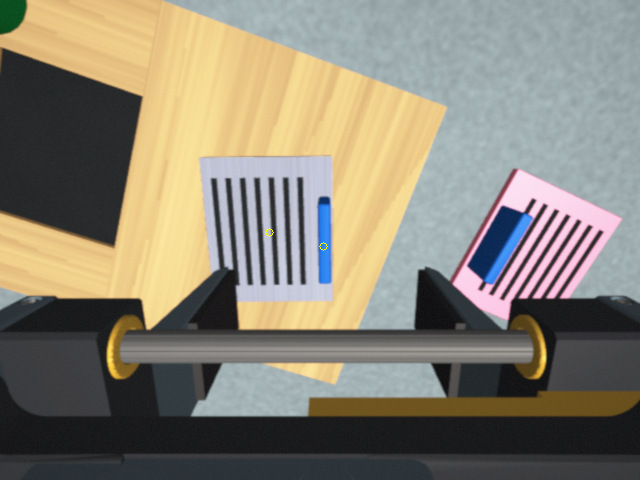

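The wrist view shows the grey tray with its tab at (324,241), where predicted (324,247). The pink one is clearly separate, at (540,250). I'll grasp and slide.

```bash
python3 - <<'E'
from h import *
t=b2w(.0074,-.2095); R=arm.current_tool_rot()
arm.move_l([*t,.0315],down(TH+np.radians(108.8)+np.pi) if R[1,1]<0 else down(TH+np.radians(108.8)),feed=.08)
print(arm.current_force()); arm.grip(0.0); print(arm.current_width(),arm.current_force(),arm.current_ee_pos())
sg=np.pi if R[1,1]<0 else 0
arm.move_l([*b2w(.0,-.12),.0315],down(TH+np.pi/2+sg),feed=.05); print(arm.current_force())
arm.move_l([*b2w(.0,-.033),.0315],down(TH+np.pi/2+sg),feed=.05); print(arm.current_force(),arm.current_ee_pos(),arm.current_width(),arm.current_t())
for n in ("top","wrist","side"):
    cv2.imwrite(f"pics/{n}2.png",arm.snapshot(n)[:,:,::-1])
a=cv2.imread("pics/side2.png")[180:420,140:400]; b=cv2.imread("pics/wrist2.png")
cv2.imwrite("pics/m2.png",np.hstack([cv2.resize(a,(390,360)),cv2.resize(b,(400,360))]))
E
```

```text
[ 0.205206   -0.4569518  -0.39654236]
0.009503693139461877 [0.32458785 0.70853382 0.29519972] [ 0.5205968  -0.16887114  0.03148025]
[-0.11119743  2.02218491  0.11303561]
[-0.93343464  0.04313691 -1.78046589] [0.52519624 0.00760445 0.03143094] 0.00949290949396972 8.3417
```

View pics/m2.png

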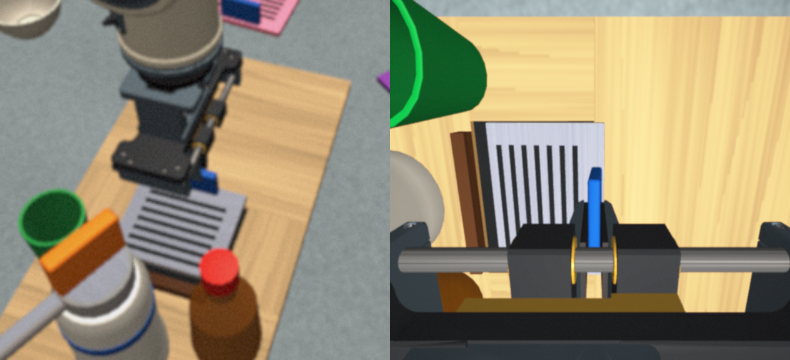

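The tray is over the pocket, with its trailing edge still on the deck. I'll check the fit at the +x edge from the wrist.

```bash
python3 - <<'E'
from h import *
c=arm.get_calibration("wrist"); im=cv2.imread("pics/wrist2.png")
x0,y0,s=115,140,5
z=cv2.resize(im[y0:y0+110,x0:x0+150+5],None,fx=s,fy=s,interpolation=cv2.INTER_CUBIC)
# (view columns up to x=270) right-hand part handled below
def d(pt,col):
    u=proj(c,pt); print(np.round(u,1)); cv2.drawMarker(z,tuple(int((u[i]-[x0,y0][i]+.5)*s) for i in (0,1)),col,0,14,1)
e=w2b(arm.current_ee_pos()); print(e)
for y in (.083,.05,.02): d([*b2w(.068,y),.016],(0,0,255))
for y in (.055,.02,0): d([*b2w(e[0]+.065,e[1]+.048+y),.026],(0,200,0))
cv2.imwrite("pics/w3.png",z)
E
```

```text
[-1.44789773e-05 -3.31088989e-02]
[126.  159.2]
[182.4 159.1]
[233.8 159. ]
[140.7 165.6]
[203.2 165.4]
[238.9 165.4]
```

View pics/w3.png

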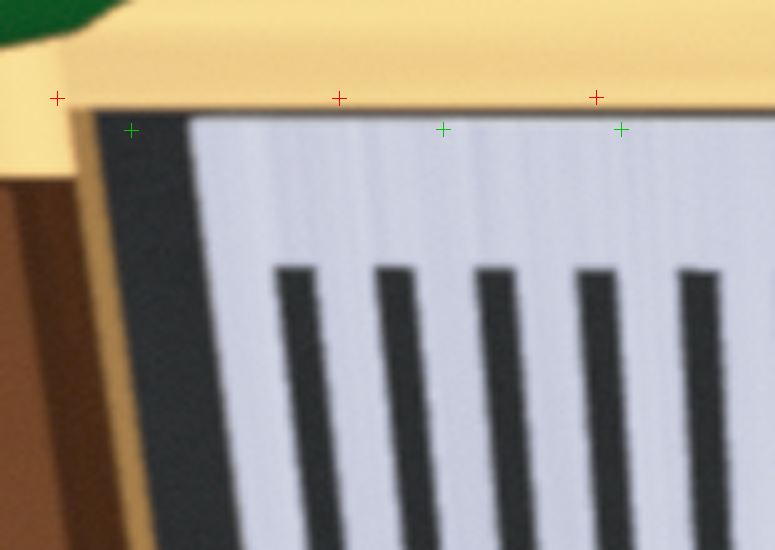

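```bash
python3 - <<'E'
from h import *
c=arm.get_calibration("wrist"); im=cv2.imread("pics/wrist2.png")
for y in (-.04,-.033,.07): print(y,proj(c,[*b2w(.055,y),.026]))
print("tab",proj(c,[*b2w(.032,-.033),.066]),proj(c,[*b2w(.032,-.038),.066]),proj(c,[*b2w(.032,-.028),.066]))
for r in (172,185,200): print(r,[(x,im[r,x].tolist()) for x in range(330,352,3)])
x0,y0,s=290,140,5
cv2.imwrite("pics/w4.png",cv2.resize(im[140:250,240:400],None,fx=5,fy=5,interpolation=cv2.INTER_CUBIC))
E
```

```text
-0.04 [336.78173212 183.12118164]
-0.033 [324.44787173 183.14634289]
0.07 [143.05103616 183.51639507]
tab [324.22044008 240.87220783] [334.66165661 240.85240096] [313.77976376 240.89201368]
172 [(330, [223, 208, 204]), (333, [221, 206, 203]), (336, [226, 213, 208]), (339, [225, 210, 207]), (342, [206, 202, 206]), (345, [149, 220, 247]), (348, [152, 223, 248]), (351, [148, 220, 246])]
185 [(330, [223, 209, 206]), (333, [221, 206, 203]), (336, [226, 212, 210]), (339, [225, 211, 207]), (342, [199, 199, 210]), (345, [148, 219, 246]), (348, [150, 223, 248]), (351, [147, 219, 246])]
200 [(330, [223, 208, 205]), (333, [223, 208, 204]), (336, [228, 216, 211]), (339, [225, 211, 207]), (342, [202, 201, 209]), (345, [146, 218, 246]), (348, [151, 221, 247]), (351, [148, 219, 246])]
```

View pics/w4.png

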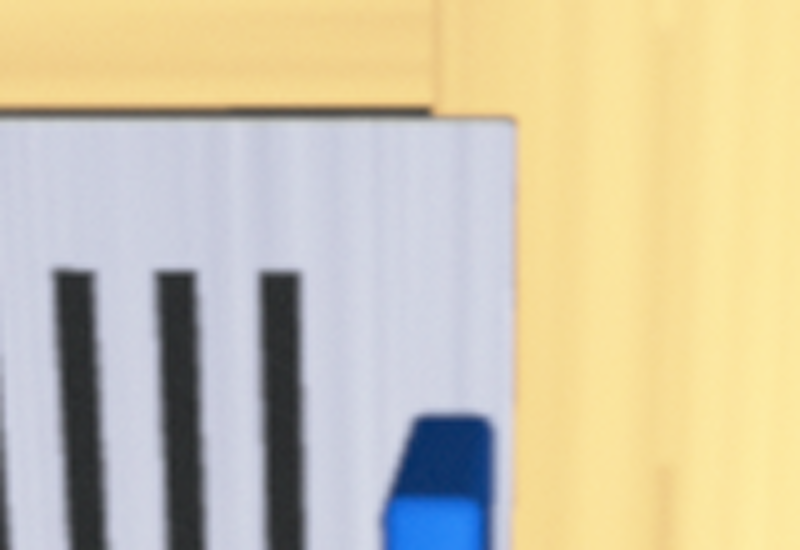

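Relative to the pocket, the tray is about 2.3 mm too far to +x and needs about 13 mm more in y. I'll correct that, then lower it while watching the force.

```bash
python3 - <<'E'
from h import *
R=arm.current_tool_rot(); x,y=-.0023,-.033+.0133
arm.move_l([*b2w(x,y+.0),.0315],R,feed=.03); print(arm.current_force())
for i in range(1,7):
    arm.move_l([*b2w(x,y),.0315-i*.001],R,feed=.01); f=arm.current_force(); print(i,np.round(f,2),np.round(w2b(arm.current_ee_pos())*1e3,2),round(arm.current_ee_pos()[2],4))
    if abs(f[2])>12: break
cv2.imwrite("pics/wrist5.png",arm.snapshot("wrist")[:,:,::-1]); cv2.imwrite("pics/side5.png",arm.snapshot("side")[:,:,::-1]); print(arm.current_t())
E
```

```text
[-0.35707205  0.12182557 -2.8314706 ]
1 [-0.52  0.61 -1.13] [ -2.34 -19.76] 0.0304
2 [ 0.53 -2.67 -1.21] [ -2.24 -19.78] 0.0295
3 [-0.66 -2.87  0.94] [ -2.2  -19.76] 0.0285
4 [ 0.07 -2.15  1.85] [ -2.21 -19.73] 0.0275
5 [-0.52 -1.52  0.68] [ -2.25 -19.71] 0.0265
6 [ 0.03 -4.45  3.23] [ -2.16 -19.82] 0.0255
10.6917
```

It went down 6 mm without resistance. Now I'll release, rise, check the seating and then view the wing.

```bash
python3 - <<'E'
from h import *
p=arm.current_ee_pos(); arm.grip(.04); 
arm.move_l([p[0],p[1],.15],feed=.12); print(arm.current_force())
T=b2w(0,.165); s=np.radians(153.6)
c1=arm.get_calibration("wrist"); cv2.imwrite("pics/wrist6.png",arm.snapshot("wrist")[:,:,::-1])
arm.move_l([p[0],p[1],.30],feed=.25); arm.grip(.091)
arm.move_to([*T,.30],down(TH+s)); print(arm.current_joint_positions())
c=arm.get_calibration("wrist"); a=arm.snapshot("wrist")[:,:,::-1].copy(); cv2.imwrite("pics/wrist7.png",a)
for L in (-.033,.033):
  for W in (-.008,.008):
    h=TH-np.pi/2+s; P=T+L*np.array([np.cos(h),np.sin(h)])+W*np.array([-np.sin(h),np.cos(h)])
    u=proj(c,[*P,.2435]); cv2.circle(a,tuple(int(round(v)) for v in u),3,(255,0,0),1)
b=cv2.imread("pics/wrist6.png")
for X in (-.068,.068):
  for Y in (-.033,.083):
    u=proj(c1,[*b2w(X,Y),.016]); cv2.circle(b,tuple(int(round(v)) for v in u),3,(0,0,255),1)
cv2.imwrite("pics/m7.png",np.hstack([cv2.resize(b,(400,300)),cv2.resize(a,(400,300))]))
sd=arm.snapshot("side"); cv2.imwrite("pics/side7.png",sd[:,:,::-1]); print(arm.current_t())
E
```

```text
[0.00485041 0.47340197 0.53211606]
[ 1.49110714e+01  1.90951516e+01  7.37291186e+01 -9.13021730e-04
  8.71753498e+01 -1.34769463e+02]
17.725
```

View pics/m7.png

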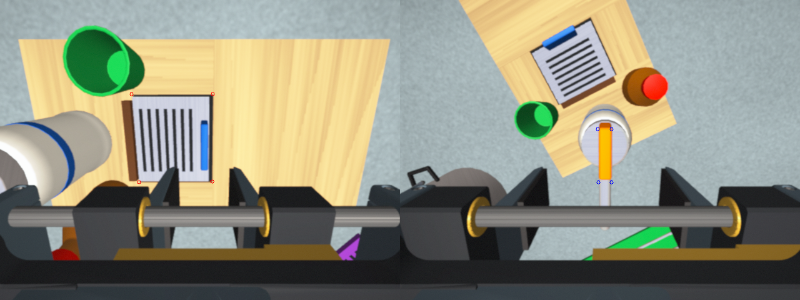

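The tray is flat in its pocket (left view, plate centre (178,137), dark gap all round). The wing (right view, column 605) lines up with the jaws. I'll grip it and turn clockwise.

```bash
python3 - <<'E'
from h import *
T=b2w(0,.165); s0=153.6; z0=.2015
arm.move_l([*T,z0],down(TH+np.radians(s0)),feed=.1); print(arm.current_force())
arm.grip(0.0); print(arm.current_width(),arm.current_force(),arm.current_torque(),w2b(arm.current_ee_pos()))
n=10
for s in np.linspace(s0,0,n+1)[1:]:
    z=z0-.001*np.radians(s0-s)
    arm.move_joints(arm.solve_ik([*T,z],down(TH+np.radians(s))))
    f=arm.current_force(); print(round(s),np.round(f,1),np.round(arm.current_torque(),2))
    if np.linalg.norm(f)>35: break
R=arm.current_tool_rot(); print(np.degrees(np.arctan2(R[1,1],R[0,1])-TH),arm.current_t())
E
```

```text
[ 0.56548219 -0.26649078  0.262903  ]
0.015559214453664524 [-4.48282379  3.10278719  2.87799497] [ 0.63040544  0.7370807  -0.05232573] [-0.00048717  0.16520815]
138 [-4.1  1.5  3.9] [ 0.44  0.94 -0.26]
123 [-5.5  1.6  5.2] [ 0.16  0.94 -0.25]
108 [-5.9 -0.4  5. ] [-0.07  1.05 -0.18]
92 [-5.2 -0.9  5. ] [-0.26  1.17 -0.19]
77 [-6.1 -2.2  5.3] [-0.47  1.25 -0.17]
61 [-6.4 -1.6  5.8] [-0.53  1.36 -0.23]
46 [-7.9 -1.5  5.6] [-0.62  1.46 -0.25]
31 [-7.  -3.3  7.7] [-0.73  1.66 -0.16]
15 [-8.1 -2.9  8.4] [-0.71  1.7  -0.2 ]
0 [-8.7 -3.2  8.3] [-0.71  1.89 -0.24]
0.3284390016718886 23.7417
```

```bash
python3 - <<'E'
from h import *
T=b2w(0,.165); arm.grip(.06); p=arm.current_ee_pos()
arm.move_l([p[0],p[1],.32],feed=.12)
cw=arm.get_calibration("wrist"); w=arm.snapshot("wrist")[:,:,::-1].copy(); cv2.imwrite("pics/wrist8.png",w)
arm.move_joints([-70.846,28.281,77.091,0,74.628,-5.472])
c=arm.get_calibration("top"); t=arm.snapshot("top")[:,:,::-1].copy(); cv2.imwrite("pics/top8.png",t)
cs=arm.get_calibration("side"); s=arm.snapshot("side")[:,:,::-1].copy(); cv2.imwrite("pics/side8.png",s)
def crop(im,cal,x0,x1,y0,y1,k,pts):
    z=cv2.resize(im[y0:y1,x0:x1],None,fx=k,fy=k,interpolation=cv2.INTER_CUBIC)
    for P in pts:
        u=proj(cal,P); cv2.circle(z,tuple(int((u[i]-(x0,y0)[i]+.5)*k) for i in (0,1)),4,(255,0,255),1)
    return z
pts=[[*b2w(0,.025),.182],[*b2w(0,.165),.241]]
pk=[[*b2w(x,y),.016] for x in (-.068,.068) for y in (-.033,.083)]
A=crop(t,c,180,310,160,300,4,pts+pk); B=crop(s,cs,130,330,250,450,2.8,pts)[:560]
B=cv2.resize(B,(270,270)); B=np.vstack([B,np.zeros((A.shape[0]-270,270,3),np.uint8)])
cv2.imwrite("pics/m8.png",np.hstack([A,B])); print(arm.current_t(),A.shape)
E
```

```text
28.7833 (560, 520, 3)
```

View pics/m8.png

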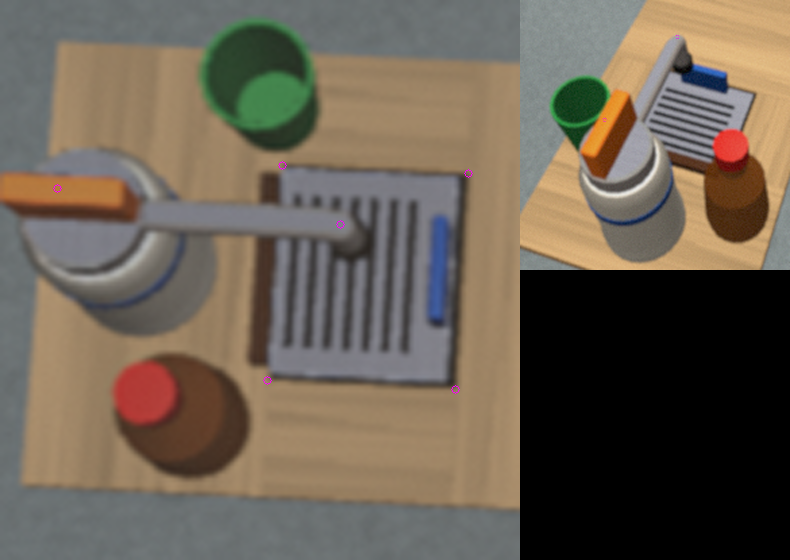

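```bash
python3 -c "
from rig import arm
arm.sign_off(); print(arm.current_t())"
```

```text
the job is handed in; nothing more can be done
the job is handed in; nothing more can be done
```

The filter is ready and the job is handed in, after about 29 s of the 72 s allowed.

- **Tray:** I gripped the grey tray by its blue tab and slid it along the deck without lifting it. Just before the pocket, a wrist picture showed it about 2.3 mm too far to +x, so I corrected that. It then went down 6 mm with no more than about 5 N of force. Later pictures show it flat in the pocket, inside all four edges.
- **Outlet:** I gripped the orange wing and turned it about 153° clockwise in one pass. The gripper stopped within about 0.3° of the target. After release, the top view shows the spout over the middle of the tray, about 1.5 mm (0.7°) off, which is within the calibration error. Forces read during the turn stayed around 12 N.
- **Cup and cruet:** both are at the same pixels as at the start. The pink and purple look-alikes were not touched.

**Disagreements:**
- **Tray position:** the wrist camera put the tray a few mm from where the top view did. I positioned it relative to the pocket in the wrist picture.
- **Tray size:** the tray's visible top measured about 3 mm smaller than its listed size, probably because its edges are rounded.

No check failed.

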